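# Zero the coffee grinder and set it four clicks coarser

### The arm

A 6-joint arm with a two-finger parallel gripper is mounted at the origin on a cart in front of the work surface, level with it; the furniture and walls round the work are solid. World frame = base frame: x ahead of the robot, y to its left, z up, the work surface at z = 0. Lengths are in m, angles in rad, forces in N, time in s.
With the tool pointing down it reaches from about 0.275 to 0.725 m from the base axis. Payload 15.9 kg.
Tool frame: the origin (TCP) lies midway between the tips of the shut fingers; the grasp point (between the pads) lies manip.grip_point_offset behind it (manip.grip_point_offset is the distance from the TCP to the grasp point, in m); y points along the fingers, x is the direction in which the jaws open and shut, and the axes are right-handed (so a half turn about y gives the same grasp; the last joint's range is limited). The gripper opens to 85 mm and grips with 20 to 120 N. Pads are 22 mm wide; open, the fingers measure 114 mm over their backs; the gripper's body (76 mm by 85 mm) begins 54 mm behind the grasp point. The pads swing forward as they close: fully open they stand 13 mm farther back than shut.
Start: joints at [1.307, 0.213, -0.034, 1.323, 0, 1.571], TCP at [0.13, 0.483, 0.231] pointing down, gripper open.
Joint ranges: [-2.98, 2.98], [-0.74, 1.72], [-1.14, 1.35], [-2.1, 2.04], [-1.57, 1.44], [-3.14, 3.14]. Speed limits (rad/s): [1.89, 1.89, 2.39, 2.57, 3.14, 3.14].

### API

Orientations are given as a unit quaternion [x, y, z, w].
In Python, from cell import manip gives the robot as it stands.
- The arm moves only by the shell command python3 -m jog 'ROWS' [FORCE]. ROWS is JSON, a list of rows, each a list of 7 numbers: the turn, a rotation vector about the tool's x, y, z in degrees, then the shift along the tool's x, y, z in cm, then the opening, from 0 (shut) to 1 (fully open). A call has 1 to 12 rows; each row is the pose to reach, as a shift and turn from the pose commanded when the call began, along the tool's axes at that moment; what a row does not reach only later rows make up. A row lasts 1/12 s, in which the tool goes at most 41.7 mm and 7.16 degrees, less where a joint would pass 70% of its speed; a pose out of reach is approached as far as the arm can. A call with a gripper value outside its range is refused whole. The fingers move at their own pace and stop on an object; FORCE is the grip in N (left out, the last holds). Time passes only in rows, so rows that repeat a pose let the fingers close. It gives the time, the measured TCP pose, the force and the opening at its end, in the units of the state.
- manip.get_state(): the state, without advancing time (a new reading comes with each control period).
- manip.read_camera(name): name is "scene" or "top" or "wrist"; returns a dict with "frame" (384x512x3 uint8, red, green, blue), "z_map" (384x512 float32, m along the optical axis (not along the pixel's ray), 0 where there is no reading), "vfov" (degrees; the focal length in pixels is half the picture's height over the tangent of half this angle, whatever the lens; pixels are square), "cx", "cy" (the principal point, pixels), "pose" (4x4, takes a point from camera to world coordinates); the wrist camera has in their place "mount" (4x4, takes a point from camera to tool coordinates, whose origin is the TCP and whose axes are the tool frame's). Camera axes: x right, y down, z forward; pixel columns grow to the right and rows downward; lengths in m; the calibration is good to about 2 mm. A picture is of the moment at which its call begins: read the wrist's pose just before it.
- manip.hand_in(): hands the job in, once; it reports no verdict.
Trained networks look in a picture, given as the dict that the camera call returned (one of the last four; its "shot" number tells which), for a name from the list of things; names that differ only in an ending like _2 or _b are one class to them, and where a whole thing is asked for, a point or a joint stands for the part that bears it (a point fixed in the world has none). Each returns a list of dicts, best first, with "conf" (0 to 1); they miss things now and then, are a little off and sometimes report something else, mostly with a low value. They report only what shows in the picture. A call takes as long as a camera call.
- manip.find_in(picture, name): "at" ([x, y, z] in m, in world coordinates, good to about 4 mm: the middle of the surface that is visible of it).
- manip.outline_of(picture, name): "region" (384x512 bool, what is visible of it).
The state is a dict: "clock": time; "q": joint angles; "qvel": joint speeds; "tau": joint torques, N m; "ee_pos": TCP position; "tcp_rot": TCP orientation; "contact_force": force on the tool from outside, world axes, zero at the start; "wrist_torque": the same for the moment, N m; "opening": finger opening in m.
Only numpy, scipy, OpenCV 4.12 (cv2) and the standard library are available. Lean on these libraries where they do the work, as an engineer would, in place of code of your own. Each camera call takes 0.05 s, during which the arm holds its last target.

### The job

Set the grind of the coffee grinder by feel: push the finger peg of its black collar clockwise (seen from above) until the collar comes up firmly against its end stop, then push it back anticlockwise by exactly four clicks and leave it resting there. Push the peg gently from the side with the fingertips (do not clamp or force it), and leave the things around the grinder where they are.

Things in the scene. Friction and masses are not known exactly. Their poses are not given: they have to be found in the camera images.
- grinder: round steel coffee grinder, fixed: 148 mm across at the foot, black drawer reaching 92 mm forward of its axis (own -x side). Origin: centre of its underside, z up. Round it turns a black collar, 136 mm across, its flat upper face 100 mm above the worktop; in the middle stands a fixed round black hopper, 60 mm across, top 138 mm above the worktop.
- collar_axis (a point): on the collar's turning axis, level with the collar's upper face (100 mm above the worktop); axes as the grinder's. End stop: stiff rubber, felt 0.02 to 0.15 rad clockwise of click zero (it was never calibrated, so its place must be felt): firmly met when the peg is pushed against it with 7 N or more; the push then rises about 8 N per mm at the peg. Let go, the collar springs to click zero.
- peg (a point): centre of the collar's one upright round steel finger peg, 119 mm above the worktop; moves with the collar. The peg is 12 mm thick, its axis 58 mm from the collar's axis, its top 138 mm above the worktop, 38 mm above the collar face. It breaks if pushed with more than 25 N; push it from the side, do not clamp it. A crest between clicks takes about 3 N here.
- collar (a joint): collar angle on the grinder, rad, growing anticlockwise from above, up to 3.3. At q the peg stands 105 degrees + q anticlockwise from the grinder's x axis. Sprung clicks every 0.5236 rad (30 degrees), click n at 0.5236 n, counted from click zero by the end stop; crests lie halfway between clicks, and past a crest the collar snaps on into the next click by itself.
- espresso_cup: bystander: espresso cup, 62 mm wide, 51 mm high; origin at the centre of its underside
- shot_glass: bystander: shot glass, 46 mm wide, 57 mm high; origin at the centre of its underside
- soup_tin: bystander: tin, 75 mm wide, 58 mm high; origin at the centre of its underside
- tape_roll: bystander: roll of tape lying flat, 96 mm wide, 25 mm high; origin at the centre of its underside
- clothes_peg: bystander: wooden clothes peg lying flat, 72 mm long, 12 mm high; origin at the centre of its underside

How it is judged:
By the outcome, as a careful person would: the job done as asked, in the order asked, and still so for the second after the job is handed in, with the robot touching nothing.
It also fails if it takes over 70 s, if anything falls off the work surface, if the arm or the gripper's body presses on something with over 40 N, if the wrist force passes 120 N, or if a joint passes its speed limit or range.

## Working session

There is one attempt and no reset: what is moved stays moved. The work goes in short steps, Python scripts to look and compute and a shell command to move; the robot and the scene stay as the last step left them, time stands still between calls to the robot, and variables do not carry over. Pictures are saved under pics/ and viewed, and the job is handed in when it is done.

```bash
ls; mkdir -p pics; cat > h.py <<'E'
import numpy as np,cv2
from cell import manip
def f(p): return p["frame"].shape[0]/2/np.tan(np.radians(p["vfov"])/2)
def proj(p,X,T=None):
    T=p["pose"] if T is None else T
    c=np.linalg.inv(T)@np.r_[X,1]; k=f(p)
    return c[0]/c[2]*k+p["cx"],c[1]/c[2]*k+p["cy"]
def cloud(p,T=None):
    T=p["pose"] if T is None else T
    z=p["z_map"]; v,u=np.mgrid[:z.shape[0],:z.shape[1]]; k=f(p)
    P=np.stack([(u-p["cx"])/k*z,(v-p["cy"])/k*z,z,np.ones_like(z)],-1)
    return (P@T.T)[...,:3]
def save(p,n): cv2.imwrite("pics/"+n,p["frame"][...,::-1])
E
python3 - <<'E'
from h import *
s=manip.get_state();print(s)
for c in("top","scene"):
    p=manip.read_camera(c);save(p,c+"0.png")
    for n in("grinder","collar_axis","peg","collar","espresso_cup","shot_glass","soup_tin","tape_roll","clothes_peg"):
        r=manip.find_in(p,n);print(c,n,[(np.round(x["at"],3).tolist(),round(x["conf"],2)) for x in r[:2]])
E
```

```text
pics
{'clock': 0.0, 'q': array([ 1.30699828e+00,  2.13357230e-01, -3.50477491e-02,  1.32348773e+00,
        2.09826066e-05,  1.57081840e+00]), 'qvel': array([ 9.08987062e-04,  1.75558274e-03, -1.85965328e-03, -1.02451249e-05,
        3.38537346e-04,  5.69062097e-04]), 'tau': array([ 2.06541685e-03, -6.86142468e+01,  4.87125850e+01,  1.72656134e-02,
        3.61096127e-04,  4.33792096e-07]), 'ee_pos': array([0.13028199, 0.48238604, 0.23082012]), 'tcp_rot': array([ 0.56164986,  0.42957998, -0.43020452, -0.5611903 ]), 'contact_force': array([ 0.0948736 , -0.12990182, -0.01055241]), 'wrist_torque': array([-0.04872322, -0.02062086, -0.00577875]), 'opening': 0.08563087890155462}
top grinder [([0.534, -0.05, 0.099], 0.76), ([0.539, -0.052, 0.099], 0.6)]
top collar_axis [([0.532, -0.058, 0.1], 0.65), ([0.63, -0.291, 0.058], 0.2)]
top peg [([0.537, -0.055, 0.1], 0.87)]
top collar [([0.54, -0.049, 0.104], 0.6)]
top espresso_cup [([0.673, -0.08, 0.023], 0.56)]
top shot_glass [([0.679, 0.069, 0.034], 0.56)]
top soup_tin [([0.635, -0.293, 0.056], 0.81)]
top tape_roll [([0.539, -0.283, 0.022], 0.58)]
top clothes_peg []
scene grinder [([0.517, -0.026, 0.096], 0.67)]
scene collar_axis [([0.518, -0.018, 0.097], 0.72)]
scene peg [([0.63, -0.277, 0.047], 0.72), ([0.519, -0.022, 0.096], 0.7)]
scene collar [([0.52, -0.027, 0.104], 0.87)]
scene espresso_cup [([0.683, -0.083, 0.037], 0.69)]
scene shot_glass [([0.674, 0.069, 0.041], 0.95)]
scene soup_tin [([0.629, -0.279, 0.049], 0.76)]
scene tape_roll [([0.538, -0.264, 0.018], 0.56)]
scene clothes_peg []
```

View pics/top0.png

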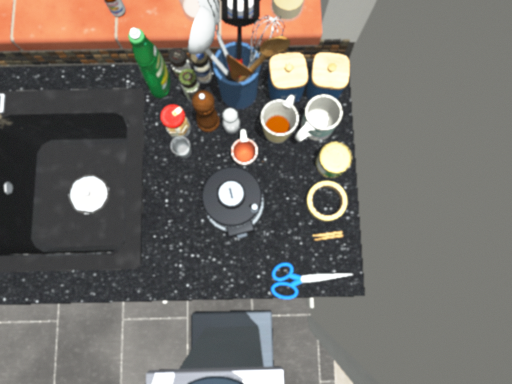

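View pics/scene0.png

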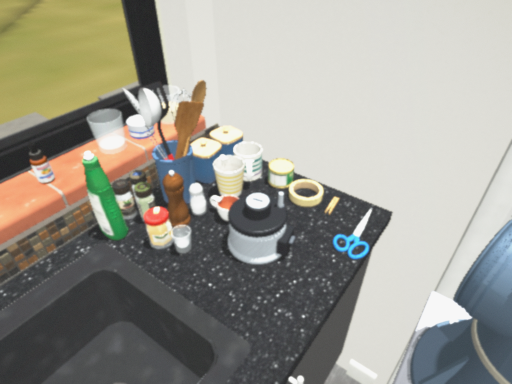

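```bash
python3 - <<'E'
from h import *
p=manip.read_camera("top");C=cloud(p)
m=(C[...,2]>.128)&(C[...,2]<.15)&(abs(C[...,0]-.54)<.1)&(abs(C[...,1]+.05)<.1)
n,l,st,ce=cv2.connectedComponentsWithStats(m.astype(np.uint8))
for i in range(1,n):
    q=C[l==i]; print(st[i],ce[i],q.mean(0),q.min(0),q.max(0))
m=(C[...,2]>.094)&(C[...,2]<.106)&(abs(C[...,0]-.54)<.1)&(abs(C[...,1]+.05)<.1)
q=C[m];print(q.min(0),q.max(0),len(q))
c,r=cv2.minEnclosingCircle(q[:,:2].astype(np.float32));print(c,r)
m=(C[...,2]>.015)&(C[...,2]<.09)&(C[...,0]>.38)&(C[...,0]<.55)&(abs(C[...,1]+.05)<.1)
n,l,st,ce=cv2.connectedComponentsWithStats(m.astype(np.uint8))
for i in range(1,n):
    q=C[l==i]; print(st[i],ce[i],q.mean(0),q.min(0),q.max(0))
E
```

```text
[217 180  28  27 508] [230.65944882 192.97637795] [ 0.54363803 -0.05100603  0.13301133] [ 0.5162049  -0.07945248  0.12802787] [ 0.57286551 -0.02155318  0.13863896]
[252 204   5   6  26] [254.  206.5] [ 0.51295896 -0.10002955  0.13571098] [ 0.50784299 -0.10434095  0.13250575] [ 0.51861676 -0.09574209  0.13798334]
[ 0.47592305 -0.1192176   0.09405069] [0.61190429 0.01724993 0.10582078] 2211
(0.5443856716156006, -0.05050811544060707) 0.06939877569675446
[262 193   1   1   1] [262. 193.] [ 0.54992487 -0.11955073  0.08530669] [ 0.54992487 -0.11955073  0.08530669] [ 0.54992487 -0.11955073  0.08530669]
[262 197   1   1   1] [262. 197.] [ 0.54058803 -0.11924598  0.086443  ] [ 0.54058803 -0.11924598  0.086443  ] [ 0.54058803 -0.11924598  0.086443  ]
[262 203   1   1   1] [262. 203.] [ 0.53692752 -0.12129298  0.0150878 ] [ 0.53692752 -0.12129298  0.0150878 ] [ 0.53692752 -0.12129298  0.0150878 ]
[202 204   1   1   1] [202. 204.] [0.52742095 0.01564365 0.08988035] [0.52742095 0.01564365 0.08988035] [0.52742095 0.01564365 0.08988035]
[260 205   2   2   2] [260.5 205.5] [ 0.52586821 -0.1163739   0.05286628] [ 0.51984535 -0.11867185  0.01636741] [ 0.53189107 -0.11407595  0.08936515]
[216 208  46  30 342] [240.10526316 228.42105263] [ 0.47338653 -0.06768845  0.05425067] [ 0.45427846 -0.1184802   0.01520606] [ 0.52460776 -0.0089418   0.08948498]
[211 219   1   1   1] [211. 219.] [0.50056227 0.00318635 0.01719355] [0.50056227 0.00318635 0.01719355] [0.50056227 0.00318635 0.01719355]
[213 220   2   2   2] [213.5 220.5] [ 0.4909187  -0.00864992  0.07785623] [ 0.49089448 -0.00865813  0.06610074] [ 0.49094292 -0.00864171  0.08961171]
```

```bash
cat >> h.py <<'E'
from scipy.spatial.transform import Rotation as R
AX=np.array([.5442,-.0507])
def tgt(ang,side,z,r=.058,d=.017,k=None):
    """finger centre for a peg at ang deg (world); side=+1: finger on the anticlockwise side (pushes cw)"""
    a=np.radians(ang);er=np.array([np.cos(a),np.sin(a)]);et=np.array([-er[1],er[0]])
    return np.r_[AX+r*er+side*d*et,z],et
def row(pos,yawz,s=None,P0=None,R0=None):
    """yawz: world heading (deg) of tool z axis; returns row from current measured pose; tool down"""
    s=manip.get_state()
    R0=R.from_quat(s["tcp_rot"]) if R0 is None else R0
    P0=s["ee_pos"] if P0 is None else P0
    a=np.radians(yawz);z=np.array([np.cos(a),np.sin(a),0]);y=np.array([0,0,-1.]);x=np.cross(y,z)
    Rt=R.from_matrix(np.c_[x,y,z])
    rv=np.degrees((R0.inv()*Rt).as_rotvec());sh=R0.inv().apply(pos-P0)*100
    return np.round(np.r_[rv,sh],2)
E
python3 - <<'E'
from h import *
s=manip.get_state();M=R.from_quat(s["tcp_rot"]).as_matrix();print(M.round(3));print("zhead",np.degrees(np.arctan2(M[1,2],M[0,2])))
p=manip.read_camera("top");C=cloud(p)
im=p["frame"][150:250,190:290];cv2.imwrite("pics/crop.png",cv2.resize(im[...,::-1],(600,600),interpolation=cv2.INTER_CUBIC))
m=(C[...,2]>.005)&(C[...,2]<.09)&(np.hypot(C[...,0]-AX[0],C[...,1]-AX[1])>.078)&(np.hypot(C[...,0]-AX[0],C[...,1]-AX[1])<.1)
q=C[m]; 
for x in q: print(np.round(x,3),round(np.degrees(np.arctan2(*(x[:2]-AX)[::-1]))%360,1))
E
```

```text
[[ 0.261  0.    -0.965]
 [ 0.965 -0.     0.261]
 [-0.    -1.    -0.   ]]
zhead 164.8862905156752
[ 0.642 -0.056  0.05 ] 356.8
[ 0.643 -0.059  0.049] 355.4
[ 0.643 -0.056  0.04 ] 357.0
[ 0.641 -0.058  0.047] 355.4
[ 0.64  -0.061  0.049] 353.9
[ 0.638 -0.058  0.046] 355.3
[ 0.637 -0.061  0.05 ] 353.7
[ 0.637 -0.063  0.05 ] 352.3
[ 0.637 -0.061  0.041] 353.9
[ 0.636 -0.063  0.046] 352.3
[ 0.636 -0.066  0.044] 350.9
[ 0.643 -0.067  0.019] 350.5
[ 0.635 -0.092  0.048] 335.5
[ 0.635 -0.063  0.039] 352.4
[ 0.633 -0.066  0.047] 350.5
[ 0.632 -0.068  0.049] 348.9
[ 0.633 -0.07   0.047] 347.5
[ 0.632 -0.073  0.049] 346.0
[ 0.633 -0.075  0.047] 344.6
[ 0.632 -0.085  0.049] 338.8
[ 0.633 -0.087  0.046] 337.7
[ 0.632 -0.09   0.05 ] 336.1
[ 0.633 -0.092  0.044] 335.2
[ 0.633 -0.094  0.045] 333.8
[ 0.632 -0.068  0.04 ] 349.1
[ 0.631 -0.07   0.045] 347.3
[ 0.63  -0.073  0.048] 345.6
[ 0.629 -0.075  0.05 ] 344.0
[ 0.63  -0.077  0.048] 342.7
[ 0.63  -0.08   0.047] 341.3
[ 0.63  -0.082  0.048] 339.8
[ 0.63  -0.085  0.048] 338.4
[ 0.63  -0.087  0.047] 337.1
[ 0.631 -0.089  0.042] 336.0
[ 0.632 -0.092  0
[... 3806 characters left out ...]
93.7
[ 0.459 -0.074  0.044] 195.1
[ 0.458 -0.076  0.047] 196.6
[ 0.459 -0.078  0.041] 198.0
[ 0.458 -0.081  0.044] 199.4
[ 0.457 -0.042  0.053] 174.1
[ 0.457 -0.044  0.053] 175.6
[ 0.457 -0.046  0.046] 176.9
[ 0.457 -0.048  0.036] 178.1
[ 0.458 -0.05   0.026] 179.3
[ 0.458 -0.052  0.02 ] 180.7
[ 0.457 -0.06   0.042] 185.9
[ 0.457 -0.062  0.045] 187.5
[ 0.457 -0.064  0.045] 188.9
[ 0.457 -0.067  0.042] 190.4
[ 0.456 -0.069  0.043] 191.9
[ 0.456 -0.071  0.043] 193.3
[ 0.456 -0.074  0.045] 194.7
[ 0.456 -0.076  0.044] 196.1
[ 0.456 -0.078  0.041] 197.5
[ 0.455 -0.06   0.04 ] 185.7
[ 0.454 -0.062  0.042] 187.2
[ 0.454 -0.064  0.044] 188.7
[ 0.454 -0.067  0.043] 190.1
[ 0.454 -0.069  0.038] 191.5
```

View pics/crop.png

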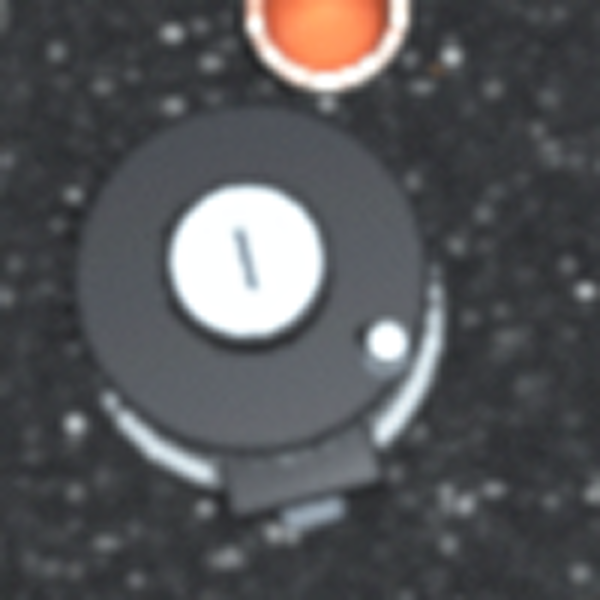

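```bash
python3 - <<'E'
from h import *
t,_=tgt(238,1,.20,d=.030);print(t,row(t,148))
E
```

```text
[ 0.53890613 -0.11578437  0.2       ] [ -0.    16.88   0.   -47.12   3.13 -55.05]
```

```bash
python3 -m jog '[[0,2,0,-3,0,-3.5,0],[0,3,0,-6,0,-7,0],[0,5,0,-10,0,-11.5,0],[0,6,0,-14,0,-16,0],[0,8,0,-18,0,-21,0],[0,9,0,-21,0,-24.5,0],[0,10,0,-24,0,-28,0],[0,12,0,-27,0,-31.5,0],[0,13,0,-30,0,-35,0],[0,14,0,-33,0,-38.5,0],[0,15,0,-36,0,-42,0],[0,16,0,-38,0,-44.5,0]]' 60; python3 - <<'E'
from h import *
t,_=tgt(238,1,.20,d=.030);print(t,row(t,148))
E
```

```text
clock: 2.1
ee_pos: [0.413, 0.0676, 0.2316]
tcp_rot: [0.616, 0.348, -0.347, -0.616]
contact_force: [1.3, 1.6, 0.2]
opening: -0.0004
[ 0.53890613 -0.11578437  0.2       ] [  0.03   0.82   0.04  -9.17   3.17 -20.26]
```

```bash
python3 -m jog '[[0,0,0,0,0,0,0],[0,0,0,0,0,0,0],[0,0,0,0,0,0,0]]'; python3 - <<'E'
from h import *
t,_=tgt(238,1,.20,d=.030);print(t,row(t,148))
E
```

```text
clock: 2.35
ee_pos: [0.4121, 0.0698, 0.2312]
tcp_rot: [-0.616, -0.347, 0.347, 0.616]
contact_force: [0.6, 0.0, 0.1]
opening: 0.0001
[ 0.53890613 -0.11578437  0.2       ] [ -0.03   0.85  -0.    -9.32   3.11 -20.46]
```

```bash
python3 -m jog '[[0,0,0,-0.9,0,-2,0],[0,0,0,-1.9,0,-4,0],[0,0,0,-2.8,0.3,-6.1,0],[0,0,0,-3.7,0.6,-8.2,0],[0,0.85,0,-4.6,1,-10.2,0],[0,0.85,0,-5.6,1.5,-12.3,0],[0,0.85,0,-6.5,2,-14.3,0],[0,0.85,0,-7.5,2.4,-16.4,0],[0,0.85,0,-8.4,2.8,-18.4,0],[0,0.85,0,-9.32,3.11,-20.46,0],[0,0.85,0,-9.32,3.11,-20.46,0],[0,0.85,0,-9.32,3.11,-20.46,0]]'; python3 - <<'E'
from h import *
t,_=tgt(238,1,.20,d=.030);print(t,row(t,148))
s=manip.get_state();p=manip.read_camera("wrist");save(p,"w1.png")
T=np.eye(4);T[:3,:3]=R.from_quat(s["tcp_rot"]).as_matrix();T[:3,3]=s["ee_pos"];T=T@p["mount"]
C=cloud(p,T)
m=(C[...,2]>.128)&(C[...,2]<.15)&(abs(C[...,0]-.54)<.1)&(abs(C[...,1]+.05)<.1)
n,l,st,ce=cv2.connectedComponentsWithStats(m.astype(np.uint8))
for i in range(1,n):
    if st[i][4]>20: q=C[l==i]; print(st[i],q.mean(0),q.min(0),q.max(0))
m=(C[...,2]>.094)&(C[...,2]<.106)&(abs(C[...,0]-.54)<.1)&(abs(C[...,1]+.05)<.1)
q=C[m];print(q.min(0),q.max(0),len(q))
E
```

```text
clock: 3.35
ee_pos: [0.5394, -0.1146, 0.1998]
tcp_rot: [-0.618, -0.343, 0.344, 0.618]
contact_force: [0.6, 0.3, -0.1]
opening: 0.0
[ 0.53890613 -0.11578437  0.2       ] [-0.05  0.12 -0.01 -0.13 -0.02 -0.02]
[ 291  125   84   81 5239] [ 0.54164452 -0.05224321  0.13432151] [ 0.51507385 -0.08156226  0.12800568] [ 0.57330611 -0.02284266  0.13974627]
[243 160  17  19 263] [ 0.51308283 -0.10077903  0.13721145] [ 0.50792639 -0.10724085  0.12813243] [ 0.51975447 -0.09556754  0.13974876]
[ 0.47528953 -0.12139458  0.09400792] [0.61382172 0.01713641 0.10597699] 16185
```

View pics/w1.png

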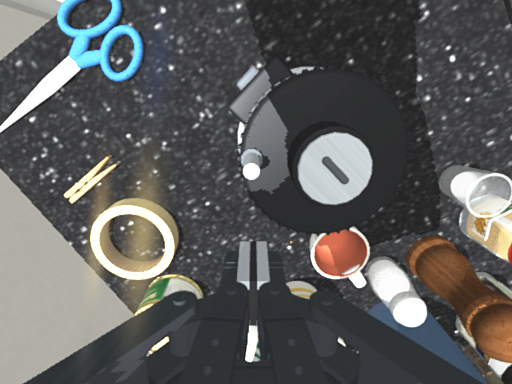

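```bash
sed -i 's/AX=.*/AX=np.array([.5441,-.0515])/' h.py; python3 -m jog '[[0,0,0,0,2.2,0,0],[0,0,0,0,4.4,0,0],[0,0,0,0,6.6,0,0],[0,0,0,0,8,0,0],[0,0,0,0,8.6,0,0],[0,0,0,0,8.6,0,0]]'; python3 - <<'E'
from h import *
s=manip.get_state();print(s["contact_force"])
for a in (238,235,230,225,220,215,210,205,200,195,190,185,180):
  t,_=tgt(a,1,.113);print(a,row(t,a-90).tolist())
E
```

```text
clock: 3.9
ee_pos: [0.5384, -0.1143, 0.1136]
tcp_rot: [-0.618, -0.343, 0.344, 0.618]
contact_force: [-0.0, 0.0, 0.1]
opening: 0.0002
[-0.00414432  0.00557908  0.11632845]
238 [-0.09, 0.13, -0.03, -0.17, 0.06, 1.15]
235 [-0.09, 3.13, -0.03, -0.25, 0.06, 1.45]
230 [-0.09, 8.13, -0.03, -0.34, 0.06, 1.97]
225 [-0.09, 13.13, -0.04, -0.4, 0.06, 2.5]
220 [-0.08, 18.13, -0.04, -0.4, 0.06, 3.02]
215 [-0.08, 23.13, -0.04, -0.36, 0.06, 3.55]
210 [-0.08, 28.13, -0.05, -0.28, 0.06, 4.07]
205 [-0.08, 33.13, -0.05, -0.15, 0.06, 4.58]
200 [-0.08, 38.13, -0.06, 0.03, 0.07, 5.08]
195 [-0.08, 43.13, -0.06, 0.24, 0.07, 5.56]
190 [-0.07, 48.13, -0.06, 0.5, 0.07, 6.02]
185 [-0.07, 53.13, -0.07, 0.8, 0.07, 6.45]
180 [-0.07, 58.13, -0.07, 1.13, 0.07, 6.86]
```

```bash
python3 -m jog '[[0,0,0,-0.1,0,0.5,0],[0,0.1,0,-0.17,0,1,0],[0,1.5,0,-0.2,0,1.3,0],[0,3,0,-0.25,0,1.45,0],[0,5,0,-0.3,0,1.65,0]]'; python3 -m jog '[[0,0,0,0,0,0,0]]';  python3 - <<'E'
from h import *
s=manip.get_state();print(s["contact_force"])
for a in (235,230,225,220,215,210,205,200,195,190):
  t,_=tgt(a,1,.113);print(a,row(t,a-90).tolist())
E
```

```text
clock: 4.32
ee_pos: [0.524, -0.1094, 0.1155]
tcp_rot: [0.633, 0.316, -0.315, -0.632]
contact_force: [2.8, -0.9, -0.9]
opening: -0.0004
clock: 4.4
ee_pos: [0.5239, -0.1094, 0.1155]
tcp_rot: [0.633, 0.316, -0.315, -0.633]
contact_force: [1.9, -0.7, -0.1]
opening: 0.0001
[ 1.93716304 -0.71237746 -0.06978376]
235 [0.1, -2.05, 0.05, 0.1, 0.25, -0.04]
230 [0.1, 2.95, 0.06, -0.04, 0.25, 0.47]
225 [0.1, 7.95, 0.06, -0.14, 0.25, 0.99]
220 [0.1, 12.95, 0.06, -0.2, 0.25, 1.51]
215 [0.09, 17.95, 0.07, -0.21, 0.25, 2.04]
210 [0.09, 22.95, 0.07, -0.17, 0.24, 2.57]
205 [0.09, 27.95, 0.08, -0.08, 0.24, 3.09]
200 [0.09, 32.95, 0.08, 0.04, 0.24, 3.6]
195 [0.08, 37.95, 0.09, 0.22, 0.24, 4.1]
190 [0.08, 42.95, 0.09, 0.43, 0.24, 4.58]
```

```bash
python3 -m jog '[[0,3,0,-0.04,0.1,0.47,0],[0,5,0,-0.1,0.2,0.7,0],[0,8,0,-0.14,0.25,1,0],[0,10,0,-0.17,0.25,1.25,0]]'; python3 -m jog '[[0,2,0,-0.03,0,0.25,0]]'; python3 -m jog '[[0,2,0,-0.0,0,0.25,0]]';  python3 - <<'E'
from h import *
s=manip.get_state();print(s["contact_force"])
for a in (235,230,225,220,215,210,205,200,195,190):
  t,_=tgt(a,1,.113);print(a,row(t,a-90).tolist())
E
```

```text
clock: 4.73
ee_pos: [0.5128, -0.1034, 0.1126]
tcp_rot: [0.658, 0.259, -0.258, -0.658]
contact_force: [-0.1, 1.2, 0.2]
opening: -0.0001
clock: 4.82
ee_pos: [0.5108, -0.1017, 0.1125]
tcp_rot: [0.663, 0.248, -0.247, -0.662]
contact_force: [0.9, 0.5, -0.3]
opening: -0.0
clock: 4.9
ee_pos: [0.5091, -0.0998, 0.1125]
tcp_rot: [0.667, 0.236, -0.236, -0.666]
contact_force: [0.3, 0.2, 0.2]
opening: 0.0002
[0.33529075 0.22962705 0.21871885]
235 [0.05, -15.99, 0.03, 0.65, -0.05, -1.68]
230 [0.05, -10.99, 0.03, 0.39, -0.05, -1.23]
225 [0.04, -5.99, 0.03, 0.17, -0.05, -0.75]
220 [0.04, -0.99, 0.04, -0.01, -0.05, -0.25]
215 [0.04, 4.01, 0.04, -0.14, -0.05, 0.26]
210 [0.04, 9.01, 0.04, -0.23, -0.05, 0.78]
205 [0.04, 14.01, 0.04, -0.28, -0.05, 1.3]
200 [0.04, 19.01, 0.04, -0.28, -0.05, 1.83]
195 [0.03, 24.01, 0.04, -0.23, -0.05, 2.35]
190 [0.03, 29.01, 0.05, -0.14, -0.05, 2.87]
```

```bash
python3 -m jog '[[0,4,0,-0.14,0,0.26,0],[0,6.5,0,-0.18,0,0.52,0],[0,9,0,-0.23,0,0.78,0],[0,11.5,0,-0.26,0,1.04,0],[0,14,0,-0.28,0,1.3,0],[0,16.5,0,-0.28,0,1.56,0],[0,19,0,-0.28,0,1.83,0],[0,20.5,0,-0.26,0,1.98,0]]'; python3 -m jog '[[0,1.5,0,0,0,0.15,0]]'; python3 -m jog '[[0,1.5,0,0.03,0,0.15,0]]'; python3 -m jog '[[0,1.5,0,0.03,0,0.15,0]]'; python3 -m jog '[[0,1.5,0,0.03,0,0.15,0]]';  python3 - <<'E'
from h import *
s=manip.get_state();print(s["contact_force"])
for a in (195,190,185,180,175,170,165,160,155,150):
  t,_=tgt(a,1,.113);print(a,row(t,a-90).tolist())
E
```

```text
clock: 5.57
ee_pos: [0.4947, -0.0862, 0.1125]
tcp_rot: [0.698, 0.114, -0.113, -0.698]
contact_force: [0.3, -2.6, -1.3]
opening: -0.0003
clock: 5.65
ee_pos: [0.4941, -0.085, 0.1125]
tcp_rot: [0.7, 0.105, -0.104, -0.699]
contact_force: [-1.2, -3.7, 1.0]
opening: -0.0001
clock: 5.73
ee_pos: [0.4939, -0.0834, 0.1124]
tcp_rot: [0.701, 0.096, -0.095, -0.7]
contact_force: [-0.4, -2.1, 0.3]
opening: -0.0001
clock: 5.82
ee_pos: [0.4938, -0.0818, 0.1125]
tcp_rot: [0.702, 0.087, -0.086, -0.702]
contact_force: [-0.5, -1.8, 0.6]
opening: -0.0
clock: 5.9
ee_pos: [0.4938, -0.0801, 0.1124]
tcp_rot: [0.703, 0.077, -0.077, -0.703]
contact_force: [-0.0, 0.5, -0.1]
opening: 0.0001
[-0.04822081  0.45041296 -0.10877669]
195 [0.03, -2.47, 0.04, -0.19, -0.06, -0.24]
190 [0.03, 2.53, 0.04, -0.34, -0.06, 0.26]
185 [0.03, 7.53, 0.04, -0.44, -0.06, 0.78]
180 [0.03, 12.53, 0.04, -0.5, -0.06, 1.3]
175 [0.02, 17.53, 0.05, -0.51, -0.06, 1.83]
170 [0.02, 22.53, 0.05, -0.48, -0.06, 2.36]
165 [0.02, 27.53, 0.05, -0.4, -0.06, 2.88]
160 [0.02, 32.53, 0.05, -0.27, -0.06, 3.39]
155 [0.02, 37.53, 0.05, -0.11, -0.06, 3.89]
150 [0.01, 42.53, 0.05, 0.11, -0.06, 4.37]
```

```bash
python3 -m jog '[[0,2.5,0,-0.3,0,0.26,0],[0,5,0,-0.38,0,0.52,0],[0,7.5,0,-0.44,0,0.78,0],[0,10,0,-0.48,0,1.04,0],[0,12.5,0,-0.5,0,1.3,0],[0,15,0,-0.51,0,1.56,0],[0,17.5,0,-0.51,0,1.83,0],[0,20,0,-0.5,0,2.1,0],[0,22.5,0,-0.48,0,2.36,0],[0,24,0,-0.46,0,2.52,0]]'; python3 -m jog '[[0,1.5,0,0,0,0.15,0]]'; python3 -m jog '[[0,1.5,0,0.02,0,0.15,0]]'; python3 -m jog '[[0,1.5,0,0.03,0,0.15,0]]'; python3 -m jog '[[0,1.5,0,0.03,0,0.15,0]]';  python3 - <<'E'
from h import *
s=manip.get_state();print(s["contact_force"])
for a in (165,160,155,150,145,140,135,130,125,120):
  t,_=tgt(a,1,.113);print(a,row(t,a-90).tolist())
E
```

```text
clock: 6.73
ee_pos: [0.4839, -0.0566, 0.1125]
tcp_rot: [0.704, -0.071, 0.071, -0.703]
contact_force: [-0.9, -3.2, 0.2]
opening: 0.0
clock: 6.82
ee_pos: [0.4839, -0.0552, 0.1124]
tcp_rot: [0.703, -0.08, 0.08, -0.702]
contact_force: [-2.9, -2.0, 0.1]
opening: -0.0002
clock: 6.9
ee_pos: [0.4844, -0.0537, 0.1124]
tcp_rot: [0.702, -0.089, 0.089, -0.701]
contact_force: [-1.8, -1.4, 0.3]
opening: 0.0002
clock: 6.98
ee_pos: [0.4851, -0.0523, 0.1124]
tcp_rot: [0.7, -0.098, 0.098, -0.7]
contact_force: [-0.9, -1.3, 0.9]
opening: 0.0002
clock: 7.07
ee_pos: [0.486, -0.0509, 0.1124]
tcp_rot: [0.699, -0.107, 0.108, -0.699]
contact_force: [0.1, -0.4, 0.6]
opening: 0.0001
[ 0.14891771 -0.39898273  0.56974968]
165 [0.0, -2.47, 0.05, -0.16, -0.06, -0.27]
160 [-0.0, 2.53, 0.05, -0.31, -0.06, 0.24]
155 [-0.0, 7.53, 0.05, -0.41, -0.06, 0.76]
150 [-0.0, 12.53, 0.05, -0.47, -0.06, 1.28]
145 [-0.01, 17.53, 0.05, -0.48, -0.06, 1.81]
140 [-0.01, 22.53, 0.05, -0.45, -0.06, 2.34]
135 [-0.01, 27.53, 0.05, -0.37, -0.06, 2.86]
130 [-0.01, 32.53, 0.05, -0.25, -0.06, 3.37]
125 [-0.01, 37.53, 0.05, -0.08, -0.06, 3.87]
120 [-0.02, 42.53, 0.04, 0.14, -0.06, 4.35]
```

Same again for the crest at about 133°.

```bash
python3 -m jog '[[0,2.5,0,-0.3,0,0.24,0],[0,5,0,-0.36,0,0.5,0],[0,7.5,0,-0.41,0,0.76,0],[0,10,0,-0.44,0,1.02,0],[0,12.5,0,-0.47,0,1.28,0],[0,15,0,-0.48,0,1.54,0],[0,17.5,0,-0.48,0,1.81,0],[0,20,0,-0.47,0,2.08,0],[0,22.5,0,-0.45,0,2.34,0],[0,24,0,-0.43,0,2.5,0]]'; python3 -m jog '[[0,1.5,0,0,0,0.15,0]]'; python3 -m jog '[[0,1.5,0,0.02,0,0.15,0]]'; python3 -m jog '[[0,1.5,0,0.03,0,0.15,0]]'; python3 -m jog '[[0,1.5,0,0.03,0,0.15,0]]';  python3 - <<'E'
from h import *
s=manip.get_state();print(s["contact_force"])
for a in (130,127,125,122,120,118,116,114,112,110,108):
  t,_=tgt(a,1,.113);print(a,row(t,a-90).tolist())
p=manip.read_camera("top");C=cloud(p);save(p,"t2.png")
p=manip.read_camera("scene");save(p,"s2.png")
E
```

```text
clock: 7.9
ee_pos: [0.4894, -0.0258, 0.1124]
tcp_rot: [0.661, -0.25, 0.251, -0.661]
contact_force: [-2.2, -2.3, 0.5]
opening: 0.0002
clock: 7.98
ee_pos: [0.4901, -0.0246, 0.1124]
tcp_rot: [0.658, -0.259, 0.259, -0.658]
contact_force: [-2.6, -1.0, 0.5]
opening: -0.0001
clock: 8.07
ee_pos: [0.4912, -0.0236, 0.1123]
tcp_rot: [0.655, -0.268, 0.268, -0.654]
contact_force: [-2.8, -0.5, -0.3]
opening: 0.0001
clock: 8.15
ee_pos: [0.4925, -0.0227, 0.1123]
tcp_rot: [0.651, -0.276, 0.276, -0.651]
contact_force: [-1.4, 0.6, 0.3]
opening: 0.0002
clock: 8.23
ee_pos: [0.494, -0.0219, 0.1124]
tcp_rot: [-0.647, 0.284, -0.285, 0.647]
contact_force: [-0.2, 0.1, -0.4]
opening: -0.0001
[-0.23638759  0.14443855 -0.38181977]
130 [-0.02, 2.53, 0.02, -0.3, -0.06, 0.25]
127 [-0.02, 5.53, 0.02, -0.37, -0.06, 0.56]
125 [-0.02, 7.53, 0.02, -0.41, -0.06, 0.77]
122 [-0.02, 10.53, 0.02, -0.45, -0.06, 1.08]
120 [-0.02, 12.53, 0.02, -0.46, -0.06, 1.29]
118 [-0.02, 14.53, 0.02, -0.47, -0.06, 1.5]
116 [-0.02, 16.53, 0.02, -0.48, -0.06, 1.71]
114 [-0.02, 18.53, 0.02, -0.47, -0.06, 1.92]
112 [-0.02, 20.53, 0.02, -0.46, -0.06, 2.13]
110 [-0.02, 22.53, 0.02, -0.44, -0.06, 2.34]
108 [-0.02, 24.53, 0.02, -0.42, -0.06, 2.55]
```

View pics/s2.png

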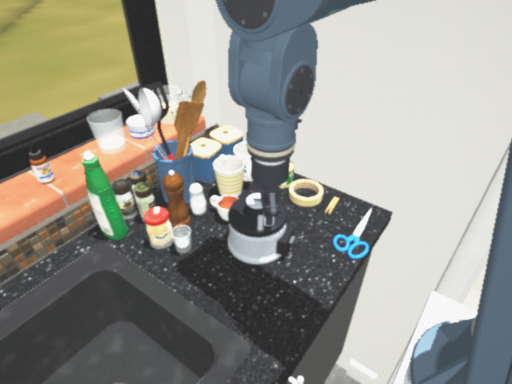

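```bash
python3 -m jog '[[0,2.5,0,-0.25,0,0.25,0],[0,5.5,0,-0.37,0,0.56,0],[0,7.5,0,-0.41,0,0.77,0],[0,10.5,0,-0.45,0,1.08,0],[0,12.5,0,-0.46,0,1.25,0],[0,13.5,0,-0.46,0,1.35,0]]'; for i in 1 ; do python3 -m jog '[[0,0.7,0,0,0,0.07,0]]'; python3 -m jog '[[0,0.7,0,0,0,0.07,0]]'; python3 -m jog '[[0,0.7,0,0,0,0.07,0]]';done
```

```text
clock: 8.83
ee_pos: [0.5012, -0.0093, 0.1122]
tcp_rot: [-0.609, 0.359, -0.359, 0.609]
contact_force: [0.1, -1.2, 0.8]
opening: -0.0001
clock: 8.92
ee_pos: [0.5017, -0.0091, 0.112]
tcp_rot: [-0.607, 0.362, -0.362, 0.607]
contact_force: [-0.3, 1.1, 0.4]
opening: -0.0
clock: 9.0
ee_pos: [0.5022, -0.0088, 0.1119]
tcp_rot: [-0.605, 0.366, -0.366, 0.605]
contact_force: [0.4, 0.2, -0.3]
opening: -0.0001
clock: 9.08
ee_pos: [0.5028, -0.0086, 0.1118]
tcp_rot: [-0.603, 0.37, -0.37, 0.603]
contact_force: [-0.6, -0.1, -0.4]
opening: 0.0002
```

```bash
for i in 1 ; do python3 -m jog '[[0,0.7,0,0,0,0.07,0]]'; python3 -m jog '[[0,0.7,0,0,0,0.07,0]]'; python3 -m jog '[[0,0.7,0,0,0,0.07,0]]';python3 -m jog '[[0,0.7,0,0,0,0.07,0]]';python3 -m jog '[[0,0.5,0,0,0,0.05,0]]';done;  python3 - <<'E'
from h import *
for a in (118,116,114,112,110,108):
  t,_=tgt(a,1,.113);print(a,row(t,a-90).tolist())
E
```

```text
clock: 9.17
ee_pos: [0.5034, -0.0082, 0.1118]
tcp_rot: [0.6, -0.374, 0.374, -0.6]
contact_force: [-0.3, 0.2, 0.8]
opening: -0.0002
clock: 9.25
ee_pos: [0.504, -0.0079, 0.1117]
tcp_rot: [0.598, -0.377, 0.377, -0.598]
contact_force: [-1.4, -0.2, -0.2]
opening: -0.0001
clock: 9.33
ee_pos: [0.5046, -0.0076, 0.1117]
tcp_rot: [0.596, -0.381, 0.381, -0.596]
contact_force: [-2.1, 0.7, 0.5]
opening: -0.0
clock: 9.42
ee_pos: [0.5052, -0.0073, 0.1116]
tcp_rot: [0.593, -0.385, 0.385, -0.593]
contact_force: [-2.7, -0.0, 1.2]
opening: 0.0
clock: 9.5
ee_pos: [0.5056, -0.0071, 0.1116]
tcp_rot: [0.592, -0.388, 0.387, -0.592]
contact_force: [-2.1, 0.1, 0.4]
opening: 0.0001
118 [0.02, -4.43, -0.02, -0.04, -0.14, -0.39]
116 [0.02, -2.43, -0.02, -0.11, -0.14, -0.2]
114 [0.03, -0.43, -0.02, -0.17, -0.14, 0.01]
112 [0.03, 1.57, -0.02, -0.23, -0.14, 0.21]
110 [0.03, 3.57, -0.02, -0.28, -0.14, 0.41]
108 [0.03, 5.57, -0.02, -0.33, -0.14, 0.62]
```

```bash
python3 -m jog '[[0,0.4,0,-0.03,0,0.04,0]]'; python3 -m jog '[[0,0.4,0,-0.03,0,0.04,0]]'; python3 -m jog '[[0,0.4,0,-0.03,0,0.04,0]]';python3 -m jog '[[0,0.4,0,-0.03,0,0.04,0]]';python3 -m jog '[[0,0.4,0,-0.02,0,0.04,0]]'
```

```text
clock: 9.58
ee_pos: [0.506, -0.0067, 0.1116]
tcp_rot: [0.59, -0.389, 0.389, -0.59]
contact_force: [-1.8, -0.4, -0.2]
opening: 0.0004
clock: 9.67
ee_pos: [0.5063, -0.0064, 0.1116]
tcp_rot: [0.589, -0.391, 0.391, -0.589]
contact_force: [-1.3, -2.2, -0.3]
opening: 0.0001
clock: 9.75
ee_pos: [0.5065, -0.006, 0.1116]
tcp_rot: [0.588, -0.393, 0.393, -0.587]
contact_force: [-2.1, -2.3, 0.4]
opening: 0.0003
clock: 9.83
ee_pos: [0.5067, -0.0056, 0.1116]
tcp_rot: [0.586, -0.395, 0.396, -0.586]
contact_force: [-2.5, -5.2, -0.4]
opening: 0.0002
clock: 9.92
ee_pos: [0.5069, -0.0054, 0.1116]
tcp_rot: [0.585, -0.398, 0.398, -0.584]
contact_force: [-3.5, -6.1, 0.6]
opening: 0.0001
```

```bash
python3 -m jog '[[0,0.4,0,-0.01,0,0.04,0]]'; python3 -m jog '[[0,0.4,0,-0.01,0,0.04,0]]'; python3 -m jog '[[0,0.4,0,-0.01,0,0.04,0]]'
```

```text
clock: 10.0
ee_pos: [0.5071, -0.0052, 0.1116]
tcp_rot: [0.584, -0.4, 0.4, -0.583]
contact_force: [-4.7, -4.4, 0.5]
opening: 0.0002
clock: 10.08
ee_pos: [0.5073, -0.005, 0.1116]
tcp_rot: [0.582, -0.402, 0.402, -0.581]
contact_force: [-6.2, -5.8, 0.7]
opening: -0.0002
clock: 10.17
ee_pos: [0.5075, -0.0048, 0.1115]
tcp_rot: [0.581, -0.404, 0.404, -0.58]
contact_force: [-6.4, -6.0, 1.8]
opening: 0.0003
```

```bash
python3 -m jog '[[0,0.3,0,0,0,0.04,0]]'; python3 -m jog '[[0,0.3,0,0,0,0.04,0]]'; python3 -m jog '[[0,0.3,0,0,0,0.04,0]]';python3 -m jog '[[0,0,0,0,0,0.0,0]]'
```

```text
clock: 10.25
ee_pos: [0.5077, -0.0046, 0.1115]
tcp_rot: [0.58, -0.405, 0.405, -0.579]
contact_force: [-8.8, -5.4, 4.3]
opening: 0.0001
clock: 10.33
ee_pos: [0.5079, -0.0045, 0.1115]
tcp_rot: [0.579, -0.407, 0.406, -0.578]
contact_force: [-9.8, -5.7, 5.1]
opening: -0.0004
clock: 10.42
ee_pos: [0.5081, -0.0043, 0.1115]
tcp_rot: [0.578, -0.409, 0.408, -0.577]
contact_force: [-11.3, -5.5, 5.7]
opening: -0.0004
clock: 10.5
ee_pos: [0.5081, -0.0043, 0.1115]
tcp_rot: [0.578, -0.409, 0.408, -0.577]
contact_force: [-10.1, -6.8, 4.7]
opening: 0.0003
```

```bash
python3 -m jog '[[0,0,0,0,0,-0.1,0],[0,0,0,0,0,-0.3,0],[0,0,0,0,0,-0.6,0],[0,0,0,0,0,-1.0,0],[0,0,0,0,0,-1.8,0],[0,0,0,0,0,-2.4,0]]'; python3 -m jog '[[0,0,0,0,-2,-0.2,0],[0,0,0,0,-4,-0.2,0],[0,0,0,0,-6.2,-0.2,0],[0,0,0,0,-6.2,-0.2,0]]'; cat >> h.py <<'E'
def wrist(name):
    s=manip.get_state();p=manip.read_camera("wrist");save(p,name)
    T=np.eye(4);T[:3,:3]=R.from_quat(s["tcp_rot"]).as_matrix();T[:3,3]=s["ee_pos"];T=T@p["mount"]
    pegs(p,T)
def pegs(p,T=None):
    C=cloud(p,T)
    m=(C[...,2]>.128)&(C[...,2]<.145)&(np.hypot(C[...,0]-AX[0],C[...,1]-AX[1])<.075)
    n,l,st,ce=cv2.connectedComponentsWithStats(m.astype(np.uint8))
    for i in range(1,n):
        if st[i][4]>12:
            q=C[l==i];c=(q.min(0)+q.max(0))/2;d=c[:2]-AX; print(st[i],c.round(4),"r",np.hypot(*d).round(4),"ang",np.degrees(np.arctan2(d[1],d[0]))%360)
E
python3 - <<'E'
from h import *
wrist("w3.png"); p=manip.read_camera("top");pegs(p);save(p,"t3.png")
E
```

```text
clock: 11.0
ee_pos: [0.486, -0.012, 0.1118]
tcp_rot: [-0.577, 0.408, -0.408, 0.578]
contact_force: [-0.3, 0.1, -0.1]
opening: -0.0001
clock: 11.33
ee_pos: [0.486, -0.0127, 0.1775]
tcp_rot: [-0.576, 0.406, -0.409, 0.579]
contact_force: [0.7, 0.5, 0.8]
opening: 0.0001
[ 294  108   94   92 6743] [ 0.5451 -0.0518  0.1337] r 0.001 ang 340.92326037146154
[240 161  20  22 328] [ 0.5178 -0.0006  0.1341] r 0.0573 ang 117.29985416188241
[235 182  10  22 129] [ 0.5451 -0.0698  0.1328] r 0.0184 ang 273.2498675437895
```

View pics/w3.png

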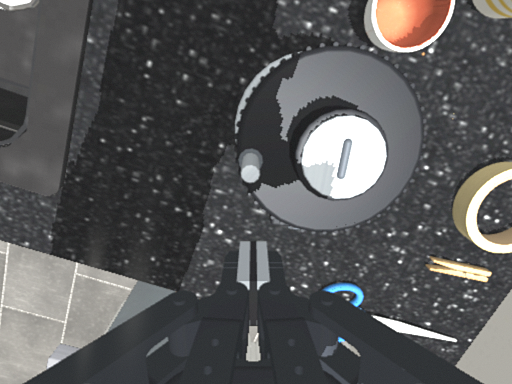

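```bash
python3 - <<'E'
from h import *
t,_=tgt(117.5,-1,.178,d=.032);print(t,row(t,27.5).tolist())
E
```

```text
[0.54570293 0.01472258 0.178     ] [-0.09, -7.97, 0.04, -0.55, -0.36, 6.64]
```

```bash
python3 -m jog '[[0,-2,0,-0.1,-0.2,1.5,0],[0,-4,0,-0.3,-0.36,3.2,0],[0,-6,0,-0.45,-0.36,5,0],[0,-7.97,0,-0.55,-0.36,6.64,0],[0,-7.97,0,-0.55,-0.36,6.64,0],[0,-7.97,0,-0.55,-0.36,6.64,0]]'; python3 -m jog '[[0,0,0,0,2,0,0],[0,0,0,0,4,0,0],[0,0,0,0,5.5,0,0],[0,0,0,0,6.4,0,0],[0,0,0,0,6.5,0,0],[0,0,0,0,6.5,0,0]]'; python3 - <<'E'
from h import *
print(manip.get_state()["contact_force"])
for a in (117.5,120,122,125,128,130,132,134,136,138):
  t,_=tgt(a,-1,.113);print(a,row(t,a-90).tolist())
E
```

```text
clock: 11.93
ee_pos: [0.545, 0.015, 0.1759]
tcp_rot: [0.605, -0.367, 0.366, -0.604]
contact_force: [-0.8, -0.8, 0.1]
opening: -0.0003
clock: 12.43
ee_pos: [0.5448, 0.0146, 0.1122]
tcp_rot: [0.605, -0.367, 0.367, -0.604]
contact_force: [-0.5, 0.3, 0.9]
opening: -0.0
[-0.54063271  0.27802102  0.92508134]
117.5 [0.05, -0.02, -0.02, 0.03, -0.08, -1.42]
120 [0.05, -2.52, -0.02, -0.04, -0.08, -1.67]
122 [0.05, -4.52, -0.02, -0.09, -0.08, -1.88]
125 [0.04, -7.52, -0.02, -0.14, -0.08, -2.19]
128 [0.04, -10.52, -0.02, -0.18, -0.08, -2.5]
130 [0.04, -12.52, -0.03, -0.2, -0.08, -2.71]
132 [0.04, -14.52, -0.03, -0.21, -0.08, -2.92]
134 [0.04, -16.52, -0.03, -0.22, -0.07, -3.13]
136 [0.04, -18.52, -0.03, -0.21, -0.07, -3.34]
138 [0.04, -20.52, -0.03, -0.2, -0.07, -3.56]
```

```bash
python3 -m jog '[[0,0,0,0,0,-0.5,0],[0,0,0,0,0,-1.0,0],[0,0,0,0.02,0,-1.3,0],[0,-1.2,0,0,0,-1.55,0],[0,-3.5,0,-0.06,0,-1.78,0],[0,-6,0,-0.12,0,-2.03,0],[0,-8,0,-0.15,0,-2.24,0],[0,-10.5,0,-0.18,0,-2.5,0]]'; python3 -m jog '[[0,-2,0,0,0,-0.21,0]]'; python3 -m jog '[[0,-1.5,0,0,0,-0.15,0]]'; python3 -m jog '[[0,-1.5,0,0.03,0,-0.15,0]]'; python3 -m jog '[[0,-1.5,0,0.03,0,-0.15,0]]'; python3 - <<'E'
from h import *
print(manip.get_state()["contact_force"])
for a in (135,140,145,150,155,160,165,167):
  t,_=tgt(a,-1,.113);print(a,row(t,a-90).tolist())
E
```

```text
clock: 13.1
ee_pos: [0.523, 0.0049, 0.1129]
tcp_rot: [-0.636, 0.309, -0.31, 0.636]
contact_force: [3.6, 1.6, 1.2]
opening: -0.0004
clock: 13.18
ee_pos: [0.521, 0.0038, 0.1129]
tcp_rot: [-0.641, 0.297, -0.298, 0.642]
contact_force: [0.6, 3.0, 0.5]
opening: 0.0001
clock: 13.27
ee_pos: [0.5197, 0.0027, 0.1128]
tcp_rot: [-0.645, 0.289, -0.29, 0.645]
contact_force: [1.7, 1.8, 0.2]
opening: 0.0001
clock: 13.35
ee_pos: [0.5188, 0.0014, 0.1127]
tcp_rot: [-0.649, 0.281, -0.281, 0.649]
contact_force: [-1.0, 0.1, 0.4]
opening: 0.0
clock: 13.43
ee_pos: [0.5178, 0.0, 0.1127]
tcp_rot: [-0.652, 0.272, -0.273, 0.653]
contact_force: [0.8, -0.3, -0.2]
opening: 0.0
[ 0.8272352  -0.32989576 -0.20243001]
135 [-0.03, -0.36, 0.02, -0.3, -0.03, -0.09]
140 [-0.03, -5.36, 0.02, -0.42, -0.03, -0.6]
145 [-0.02, -10.36, 0.02, -0.5, -0.03, -1.12]
150 [-0.02, -15.36, 0.02, -0.53, -0.03, -1.65]
155 [-0.02, -20.36, 0.03, -0.51, -0.03, -2.17]
160 [-0.02, -25.36, 0.03, -0.45, -0.03, -2.7]
165 [-0.02, -30.36, 0.03, -0.35, -0.03, -3.21]
167 [-0.02, -32.36, 0.03, -0.29, -0.03, -3.42]
```

```bash
python3 -m jog '[[0,-2.5,0,-0.35,0,-0.35,0],[0,-5,0,-0.42,0,-0.6,0],[0,-7.5,0,-0.46,0,-0.86,0],[0,-10,0,-0.5,0,-1.12,0],[0,-12.5,0,-0.52,0,-1.38,0],[0,-15,0,-0.53,0,-1.65,0],[0,-17.5,0,-0.52,0,-1.91,0],[0,-20,0,-0.51,0,-2.17,0],[0,-22.5,0,-0.48,0,-2.43,0],[0,-24.5,0,-0.45,0,-2.6,0]]'; python3 -m jog '[[0,-1.5,0,0,0,-0.15,0]]'; python3 -m jog '[[0,-1.5,0,0.02,0,-0.15,0]]'; python3 -m jog '[[0,-1.5,0,0.03,0,-0.15,0]]'; python3 -m jog '[[0,-1.5,0,0.03,0,-0.15,0]]'; python3 - <<'E'
from h import *
print(manip.get_state()["contact_force"])
for a in (165,170,175,180,185,190,195,197):
  t,_=tgt(a,-1,.113);print(a,row(t,a-90).tolist())
E
```

```text
clock: 14.27
ee_pos: [0.4961, -0.0148, 0.1126]
tcp_rot: [-0.695, 0.127, -0.128, 0.696]
contact_force: [-0.1, 2.6, -0.2]
opening: -0.0001
clock: 14.35
ee_pos: [0.4954, -0.0162, 0.1126]
tcp_rot: [-0.697, 0.119, -0.119, 0.697]
contact_force: [-0.1, 2.4, 0.6]
opening: -0.0002
clock: 14.43
ee_pos: [0.4951, -0.0178, 0.1126]
tcp_rot: [-0.698, 0.11, -0.11, 0.699]
contact_force: [0.9, -0.2, 0.4]
opening: 0.0001
clock: 14.52
ee_pos: [0.495, -0.0194, 0.1126]
tcp_rot: [-0.7, 0.1, -0.101, 0.7]
contact_force: [0.3, -0.5, -0.5]
opening: -0.0003
clock: 14.6
ee_pos: [0.4949, -0.021, 0.1126]
tcp_rot: [-0.701, 0.091, -0.092, 0.701]
contact_force: [0.4, -0.7, -0.6]
opening: -0.0002
[ 0.35218175 -0.72701714 -0.55136752]
165 [-0.01, 0.14, 0.03, -0.26, -0.04, 0.02]
170 [-0.01, -4.86, 0.03, -0.39, -0.04, -0.49]
175 [-0.0, -9.86, 0.03, -0.47, -0.04, -1.01]
180 [-0.0, -14.86, 0.03, -0.51, -0.04, -1.53]
185 [-0.0, -19.86, 0.03, -0.5, -0.04, -2.06]
190 [-0.0, -24.86, 0.03, -0.44, -0.04, -2.59]
195 [0.0, -29.86, 0.03, -0.34, -0.04, -3.1]
197 [0.0, -31.86, 0.03, -0.29, -0.04, -3.31]
```

Two clicks. Next crest ≈192.5°.

```bash
python3 -m jog '[[0,-2.5,0,-0.33,0,-0.25,0],[0,-5,0,-0.39,0,-0.5,0],[0,-7.5,0,-0.43,0,-0.75,0],[0,-10,0,-0.47,0,-1.01,0],[0,-12.5,0,-0.5,0,-1.27,0],[0,-15,0,-0.51,0,-1.53,0],[0,-17.5,0,-0.51,0,-1.8,0],[0,-20,0,-0.5,0,-2.06,0],[0,-22.5,0,-0.47,0,-2.32,0],[0,-24.5,0,-0.44,0,-2.52,0]]'; python3 -m jog '[[0,-1.5,0,0,0,-0.15,0]]'; python3 -m jog '[[0,-1.5,0,0.02,0,-0.15,0]]'; python3 -m jog '[[0,-1.5,0,0.03,0,-0.15,0]]'; python3 -m jog '[[0,-1.5,0,0.03,0,-0.15,0]]'; python3 - <<'E'
from h import *
print(manip.get_state()["contact_force"])
for a in (195,200,205,210,215,220,225,227):
  t,_=tgt(a,-1,.113);print(a,row(t,a-90).tolist())
E
```

```text
clock: 15.43
ee_pos: [0.4841, -0.044, 0.1126]
tcp_rot: [-0.704, -0.06, 0.06, 0.705]
contact_force: [-1.1, 1.5, 0.2]
opening: -0.0001
clock: 15.52
ee_pos: [0.4842, -0.0456, 0.1126]
tcp_rot: [-0.704, -0.069, 0.069, 0.704]
contact_force: [-0.6, 1.3, -0.1]
opening: -0.0005
clock: 15.6
ee_pos: [0.4847, -0.047, 0.1126]
tcp_rot: [-0.703, -0.078, 0.078, 0.703]
contact_force: [-1.1, -0.3, 0.7]
opening: 0.0001
clock: 15.68
ee_pos: [0.4854, -0.0485, 0.1126]
tcp_rot: [0.702, 0.087, -0.087, -0.702]
contact_force: [0.2, -0.6, 0.3]
opening: -0.0002
clock: 15.77
ee_pos: [0.4862, -0.0499, 0.1126]
tcp_rot: [0.701, 0.096, -0.096, -0.7]
contact_force: [0.5, 0.3, -1.0]
opening: 0.0
[ 0.50465023  0.30152006 -0.98306551]
195 [0.01, 0.64, 0.03, -0.25, -0.04, 0.05]
200 [0.01, -4.36, 0.03, -0.38, -0.04, -0.46]
205 [0.01, -9.36, 0.03, -0.47, -0.04, -0.98]
210 [0.01, -14.36, 0.02, -0.51, -0.04, -1.51]
215 [0.02, -19.36, 0.02, -0.5, -0.04, -2.04]
220 [0.02, -24.36, 0.02, -0.45, -0.04, -2.56]
225 [0.02, -29.36, 0.02, -0.36, -0.04, -3.08]
227 [0.02, -31.36, 0.02, -0.3, -0.04, -3.28]
```

Three clicks. Last crest ≈222.5°.

```bash
python3 -m jog '[[0,-2,0,-0.31,0,-0.22,0],[0,-4.4,0,-0.38,0,-0.46,0],[0,-7,0,-0.43,0,-0.72,0],[0,-9.4,0,-0.47,0,-0.98,0],[0,-12,0,-0.5,0,-1.25,0],[0,-14.4,0,-0.51,0,-1.51,0],[0,-17,0,-0.51,0,-1.78,0],[0,-19.4,0,-0.5,0,-2.04,0],[0,-22,0,-0.48,0,-2.3,0],[0,-23.4,0,-0.46,0,-2.45,0]]'; python3 -m jog '[[0,-1.5,0,0,0,-0.15,0]]'; python3 -m jog '[[0,-1.5,0,0.02,0,-0.15,0]]'; python3 -m jog '[[0,-1.5,0,0.03,0,-0.15,0]]'; python3 -m jog '[[0,-1,0,0.02,0,-0.1,0]]'; python3 - <<'E'
from h import *
print(manip.get_state()["contact_force"])
for a in (222,225):
  t,_=tgt(a,-1,.113);print(a,row(t,a-90).tolist())
E
```

```text
clock: 16.6
ee_pos: [0.4881, -0.0746, 0.1126]
tcp_rot: [-0.666, -0.237, 0.237, 0.666]
contact_force: [-1.9, 1.0, 1.6]
opening: 0.0
clock: 16.68
ee_pos: [0.4889, -0.0758, 0.1125]
tcp_rot: [-0.663, -0.245, 0.245, 0.663]
contact_force: [-3.1, 0.9, 0.4]
opening: 0.0002
clock: 16.77
ee_pos: [0.49, -0.0768, 0.1125]
tcp_rot: [-0.66, -0.254, 0.254, 0.66]
contact_force: [-1.7, 0.8, 0.1]
opening: 0.0001
clock: 16.85
ee_pos: [0.4914, -0.0778, 0.1125]
tcp_rot: [0.657, 0.262, -0.262, -0.657]
contact_force: [-0.5, -0.1, -1.0]
opening: 0.0
clock: 16.93
ee_pos: [0.4925, -0.0784, 0.1126]
tcp_rot: [0.654, 0.268, -0.268, -0.654]
contact_force: [-0.3, -0.0, 1.0]
opening: -0.0001
[-0.2881766  -0.00833643  0.98754682]
222 [0.02, 2.54, 0.01, -0.15, -0.04, 0.25]
225 [0.02, -0.46, 0.01, -0.25, -0.04, -0.05]
```

Force dropped off: the fourth crest is passed. Back away, lift, and look.

```bash
python3 -m jog '[[0,0,0,0,0,0.5,0],[0,0,0,0,0,1.2,0],[0,0,0,0,-2,1.5,0],[0,0,0,0,-4.5,1.5,0],[0,0,0,0,-7,1.5,0],[0,0,0,0,-8,1.5,0],[0,0,0,0,-8,1.5,0]]'; python3 - <<'E'
from h import *
wrist("w4.png"); p=manip.read_camera("top");pegs(p);save(p,"t4.png");p=manip.read_camera("scene");pegs(p);save(p,"s4.png")
E
```

```text
clock: 17.52
ee_pos: [0.4828, -0.0673, 0.1946]
tcp_rot: [0.655, 0.268, -0.266, -0.654]
contact_force: [0.5, 0.5, -0.5]
opening: 0.0
[ 286  210   79   70 4231] [ 0.5436 -0.0518  0.1341] r 0.0006 ang 213.8747411665135
[245 193  26  19 372] [ 0.5442 -0.0471  0.1344] r 0.0044 ang 89.3247055019855
[278 192   6   6  30] [ 0.5135 -0.098   0.1339] r 0.0556 ang 236.6931489632717
```

View pics/w4.png

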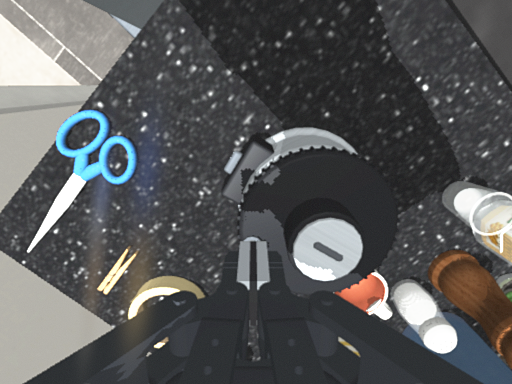

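```bash
python3 -m jog '[[0,0,0,0,-1,1,0],[0,0,0,0,-2,3,0],[0,0,0,0,-3,5.5,0],[0,0,0,0,-3,8,0],[0,0,0,0,-3,10.5,0],[0,0,0,0,-3,13,0],[0,0,0,0,-3,15,0],[0,0,0,0,-3,16,0],[0,0,0,0,-3,16,0]]'; python3 - <<'E'
from h import *
wrist("w5.png"); p=manip.read_camera("top");pegs(p);save(p,"t5.png")
for n in("espresso_cup","shot_glass","soup_tin","tape_roll"):
    r=manip.find_in(p,n);print(n,[(np.round(x["at"],3).tolist(),round(x["conf"],2)) for x in r[:1]])
p=manip.read_camera("scene");pegs(p);print(manip.get_state()["contact_force"])
E
```

```text
clock: 18.42
ee_pos: [0.3685, 0.0478, 0.2223]
tcp_rot: [-0.654, -0.268, 0.268, 0.655]
contact_force: [0.0, 0.2, -0.3]
opening: 0.0001
[218 180  26  27 512] [ 0.5444 -0.0505  0.1331] r 0.0011 ang 72.76394485906017
[252 204   5   6  26] [ 0.5133 -0.1001  0.1346] r 0.0575 ang 237.5900222574217
espresso_cup [([0.67, -0.08, 0.025], 0.96)]
shot_glass [([0.68, 0.073, 0.032], 0.56)]
soup_tin [([0.633, -0.292, 0.058], 0.81)]
tape_roll [([0.538, -0.284, 0.022], 0.85)]
[245 193  26  19 364] [ 0.5435 -0.0469  0.1338] r 0.0047 ang 96.89294873316479
[-0.0255905  -0.25023089  0.832183  ]
```

View pics/t5.png

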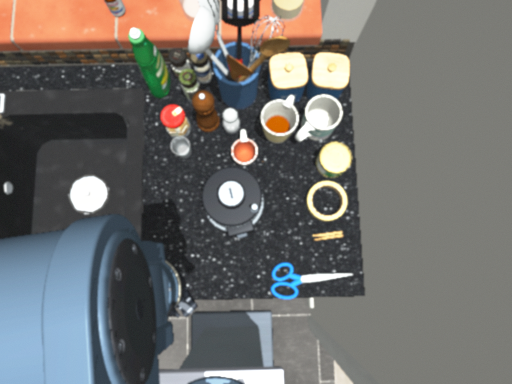

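View pics/w5.png

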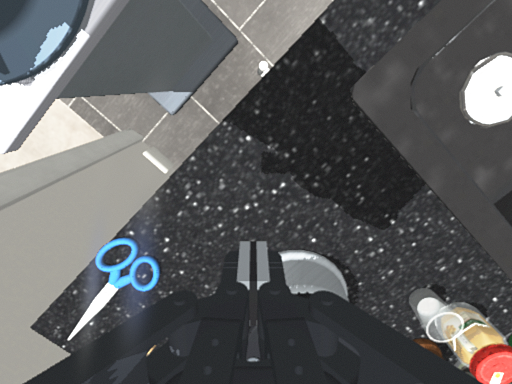

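The top view shows the peg at (254,207), at 237.6°. That is 120.3° (four clicks) from the 117.3° measured at click zero. The bystanders have not moved and the arm is clear.

```bash
python3 -c "
from cell import manip
print(manip.hand_in())"
```

```text
the job is handed in; nothing more can be done
None
```

The collar was turned to its end stop and is now resting four clicks anticlockwise of click zero. The job is handed in after about 18.5 s of robot time.

- **Clockwise push:** I pushed the peg with the shut fingertips over four crests and onto the end stop. The force along the push rose steadily to about 12 N, above the 7 N needed and well below the 25 N limit. Let go, the collar sprang back to click zero, with the peg at 117.3° in the wrist camera.
- **Anticlockwise push:** I pushed it back over exactly four crests. Each showed as a rise of about 2–4 N and then a drop to zero.
- **Final checks:** In the top camera the peg stands at 237.6°, which is 120.3° from click zero; four clicks is 120°. The cup, shot glass, tin and tape roll were found within about 4 mm of where they started, which is as close as the finder can tell. The arm is clear and touching nothing.
- **Gaps in the checks:** The networks never found the clothes peg, so I checked it only by eye; it looks unmoved in the top picture. In the last wrist and scene pictures the peg was not picked up, so the final angle rests on the top camera. An earlier scene reading, taken after the last click, gave 236.7° and agrees with it.

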